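# Find the socket for the finishing head's wheel nut

### The arm

A 7-joint arm with a two-finger parallel gripper is mounted at the origin on the work surface. World frame = base frame: x ahead of the robot, y to its left, z up, the work surface at z = 0. Lengths are in m, angles in rad, forces in N, time in s.
With the tool pointing down it reaches from about 0.425 to 0.825 m from the base axis. Payload 3.6 kg.
Tool frame: the origin (TCP) lies on the centre line of the jaws, within the pads' length; the fingertips stand 11 mm ahead of it and the grasp point (between the pads) lies 8 mm behind it; z points along the fingers, x is the direction in which the jaws open and shut, and the axes are right-handed (so a half turn about z gives the same grasp; the last joint's range is limited). The gripper opens to 93 mm and grips with 3 to 60 N. Pads are 15 mm wide; open, the fingers measure 128 mm over their backs; the gripper's body (75 mm by 188 mm) begins 65 mm behind the grasp point.
Start: joints at [1.294, 0.615, -0.013, 1.423, 0.008, 1.103, -0.04], TCP at [0.161, -0.63, 0.19] pointing down, gripper open.
Joint ranges: [-3.12, 3.12], [-0.3, 2.06], [-1.34, 1.32], [0.26, 2.42], [-1.36, 4.5], [0.01, 1.98], [-2.84, 2.84]. Speed limits (rad/s): [2.79, 2.79, 3.14, 3.14, 3.14, 3.14, 3.14].

### API

Orientations are given as a unit quaternion [w, x, y, z].
In Python, from bench import robot, imaging gives the robot as it stands.
- The arm moves only by the shell command python3 -m jog 'ROWS' [FORCE]. ROWS is JSON, one flat list of numbers, 5 for each row, row after row: the closure, from 0 (fully open) to 1 (shut), then the shift along the world's x, y, z in mm, then the turn about the world's z in rad. In form: [gripper, x, y, z, spin, gripper, x, y, z, spin, ...]. A call has 1 to 20 rows; each row is the pose to reach, as a shift and turn from the pose commanded when the call began; what a row does not reach only later rows make up. A row lasts 1/12 s, in which the tool goes at most 41.7 mm and 7.16 degrees, less where a joint would pass 70% of its speed; a pose out of reach is approached as far as the arm can. A call with a gripper value outside its range is refused whole. The fingers move at their own pace and stop on an object; FORCE is the grip in N (left out, the last holds). Time passes only in rows, so rows that repeat a pose let the fingers close. It gives the time, the measured TCP pose, the force and the opening at its end, in the units of the state.
- robot.get_state(): the state, without advancing time (a new reading comes with each control period).
- imaging.snapshot(name): name is "side" or "top"; returns a dict with "image" (400x640x3 uint8, red, green, blue), "z_map" (400x640 float32, m along the optical axis (not along the pixel's ray), 0 where there is no reading), "vfov" (degrees; the focal length in pixels is half the picture's height over the tangent of half this angle, whatever the lens; pixels are square), "cx", "cy" (the principal point, pixels), "k1" (the pictures are not rectified: a ray, as slopes to the right and down, at radius r is drawn at 1 + k1 r^2 times it, then the intrinsics apply), "T" (4x4, takes a point from camera to world coordinates). Camera axes: x right, y down, z forward; pixel columns grow to the right and rows downward; lengths in m; the calibration is good to about 2 mm. A picture is of the moment at which its call begins.
- robot.finish_job(): hands the job in, once; it reports no verdict.
The state is a dict: "t": time; "qpos": joint angles; "dq": joint speeds; "effort": joint torques, N m; "tool_pos": TCP position; "eef_rot": TCP orientation; "ft_force": force on the tool from outside, world axes, zero at the start; "moment": the same for the moment, N m; "finger_gap": finger opening in m.
Only numpy, scipy, OpenCV 4.12 (cv2) and the standard library are available. Lean on these libraries where they do the work, as an engineer would, in place of code of your own. Each camera call takes 0.05 s, during which the arm holds its last target. There are 200 camera calls.

### The job

Swing the finishing head's wheel guard wide open by its black handle, to about a right angle or more. Then try the sockets from the rubber mat on the hex nut at the top of the spindle inside the machine and find the one that fits it snugly: not one that is too small to go on, nor one that drops over it loosely. Finish with that socket pushed fully down on the nut, upright, and still held in the gripper without letting go, the guard still open and the other two sockets left on the mat or the bench; do not knock over the glue bottle or the rivet jar.

Things in the scene. Friction and masses are not known exactly. Their poses are not given: they have to be found in the camera images.
- machine: olive finishing head, fixed: base 190 x 190 x 40 mm high with thin walls up to 112 mm high at its left, right and far sides, 85 mm from the spindle axis to their inner faces, and a motor lying behind. Origin: centre of the base's underside, right below the spindle; z up, x away from the robot at yaw 0, y to the left
- guard (a joint): angle of the guard door, rad: 0 closed, grows to 1.75 as it opens, swinging in the horizontal plane clockwise seen from above, its handle first towards the robot, then to the left. A light hinge that stays where it is left
- guard_hinge (a point): point on the guard's vertical hinge pin, at the far left corner of the machine, at the height of the guard's top leaf. The guard is a flat top leaf 184 x 184 mm (upper face 120 mm above the bench) with a front skirt down to 45 mm above the bench; closed, it covers the nut
- guard_handle (a point): middle of the guard's handle: an upright black round post 18 mm across on the guard's top leaf, its top 20 mm above this point and its foot plate 22 mm below it, 0.209 m from the hinge axis. The upper face of the guard is 25 mm below this point
- arbor_p: felt wheel 100 mm across, 24 mm high; on it a steel washer 48 mm across (24 to 28 mm above the origin), a fixed dark hex nut 16 mm high (28 to 44 mm, its top 3 mm bevelled by 1.5 mm a side) and a spindle end 12 mm across up to 52 mm. Origin: centre of the wheel's underside, on the spindle axis, z up; a flat of the nut faces the body's +x and every 60 degrees. Neither nut nor wheel turns
- arbor_q: as arbor_p but for the nut: of the three arbors one has a 19, one a 24, one a 30 mm nut (across flats); which has which is not told here: find out by trying. A socket too small stops on top of the nut (16 mm too high); one too large goes down but turns freely; the right one goes down and turns only a few degrees before it meets resistance
- arbor_r: as arbor_p but for the nut. One of the three arbors, not always the same, sits in the machine with its spindle over the machine's origin, its own origin 40 mm above the bench; the other two are parked on a plywood stand and are not used
- socket_small: the smallest of three bare steel sockets: hexagonal block 27.6 mm across flats, 60 mm high, about 170 g, loose, standing mouth down on a 4 mm black rubber mat. Hex bore 20.6 mm across flats, 30 mm deep from below, for a 19 mm nut. Origin: centre of the mouth's rim (underside), z up; a flat, inside and outside alike, faces the body's +x and every 60 degrees
- socket_medium: the middle of three bare steel sockets: hexagonal block 32.6 mm across flats, 60 mm high, about 220 g, loose, standing mouth down on a 4 mm black rubber mat. Hex bore 25.6 mm across flats, 30 mm deep from below, for a 24 mm nut. Origin: centre of the mouth's rim (underside), z up; a flat, inside and outside alike, faces the body's +x and every 60 degrees
- socket_large: the largest of three bare steel sockets: hexagonal block 38.6 mm across flats, 60 mm high, about 300 g, loose, standing mouth down on a 4 mm black rubber mat. Hex bore 31.6 mm across flats, 30 mm deep from below, for a 30 mm nut. Origin: centre of the mouth's rim (underside), z up; a flat, inside and outside alike, faces the body's +x and every 60 degrees
- glue_bottle: white plastic bottle 52 mm across, 120 mm high, loose, standing; origin: centre of its underside, z up
- rivet_jar: glass jar with steel lid, 60 mm across, 75 mm high, loose, standing; origin: centre of its underside, z up
Things that resemble listed ones, but are neither listed nor needed, are in the scene too. What is shaped like the socket_medium but orange or red is not meant.

How it is judged:
By the outcome, as a careful person would: the job done as asked, in the order asked, and still so for the second after the job is handed in, while the arm keeps its last pose, push and grip.
It also fails if it takes over 72 s, if anything falls off the work surface, if the arm or the gripper's body presses on something with over 40 N, if the wrist force passes 120 N, or if a joint passes its speed limit or range.

## Working session

There is one attempt and no reset: what is moved stays moved. The work goes in short steps, Python scripts to look and compute and a shell command to move; the robot and the scene stay as the last step left them, time stands still between calls to the robot, and variables do not carry over. Pictures are saved under pics/ and viewed, about 8 in all and at most 12, crops included, and the job is handed in when it is done.

```bash
mkdir -p pics; ls; cat > h.py <<'E'
import numpy as np, cv2
from bench import robot, imaging
def snap(n,save=None):
    s=imaging.snapshot(n)
    if save: cv2.imwrite('pics/'+save+'.png',s['image'][:,:,::-1])
    return s
def K(s):
    f=200/np.tan(np.radians(s['vfov'])/2); return f
def rays(s,uv):
    f=K(s); d=(np.atleast_2d(uv).astype(float)-[s['cx'],s['cy']])/f
    u=d.copy()
    for _ in range(20): u=d/(1+s['k1']*(u**2).sum(1,keepdims=True))
    return u
def onplane(s,uv,z):
    u=rays(s,uv); D=np.c_[u,np.ones(len(u))]@s['T'][:3,:3].T; o=s['T'][:3,3]
    return o+D*((z-o[2])/D[:,2])[:,None]
def cloud(s):
    v,u=np.mgrid[:400,:640]; uv=np.c_[u.ravel(),v.ravel()]
    r=rays(s,uv); z=s['z_map'].ravel()
    P=np.c_[r*z[:,None],z]@s['T'][:3,:3].T+s['T'][:3,3]
    P[z==0]=np.nan
    return P.reshape(400,640,3)
def proj(s,p):
    q=(np.atleast_2d(p)-s['T'][:3,3])@s['T'][:3,:3]; u=q[:,:2]/q[:,2:]
    return u*(1+s['k1']*(u**2).sum(1,keepdims=True))*K(s)+[s['cx'],s['cy']]
E
python3 - <<'E'
from h import *
print(robot.get_state())
for n in('side','top'):
    s=snap(n,n+'0'); print(n,s['T'].round(3).tolist(),s['vfov'],s['k1'],s['cx'],s['cy'],(s['z_map']>0).mean())
    np.savez(f'{n}0.npz',**s)
E
```

```text
pics
{'t': 0.0, 'qpos': array([ 1.29352052,  0.61590009, -0.01260267,  1.42489177,  0.00811637,
        1.10336827, -0.04036151]), 'dq': array([-0.000663  ,  0.00027685,  0.00244047, -0.00207888,  0.00104596,
        0.00099339, -0.00152104]), 'effort': array([ 7.72997964e-05, -4.58928895e+01,  2.09487621e-01, -1.65738970e+01,
       -6.08854741e-02,  2.04163080e-02,  2.10133303e-04]), 'tool_pos': array([ 0.16108453, -0.6288412 ,  0.18869607]), 'eef_rot': array([-7.48553156e-04,  7.90016327e-01, -6.13084512e-01, -1.01164693e-03]), 'ft_force': array([-0.2295642 , -0.90124545,  0.14796015]), 'moment': array([-0.0140787 , -0.01955217, -0.00398008]), 'finger_gap': 0.0927070427966018}
side [[0.84, -0.396, 0.371, 0.039], [-0.542, -0.621, 0.566, -0.913], [0.006, -0.676, -0.736, 1.061], [0.0, 0.0, 0.0, 1.0]] 42.10278213428668 -0.017867233148351435 329.6657646989508 205.5832924085911 0.99588671875
top [[-0.017, -0.993, 0.119, 0.356], [-1.0, 0.017, -0.006, -0.167], [0.004, -0.119, -0.993, 1.496], [0.0, 0.0, 0.0, 1.0]] 45.806124550612445 0.0062855022525235464 321.54949501895373 200.5357974893687 0.9963515625
```

View pics/top0.png

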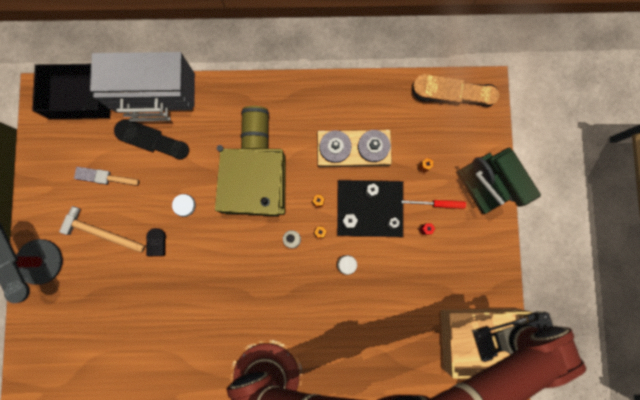

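View pics/side0.png

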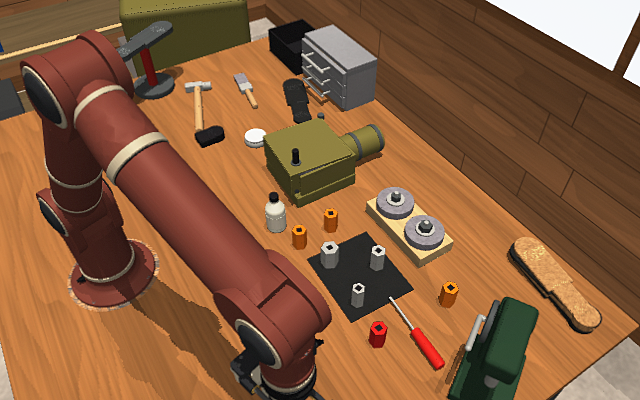

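Top view: machine at (250,182), with the black handle at (264,201) and the hinge at about (219,149). The steel sockets stand on the mat at (373,189), (350,221) and (394,223). The orange and red lookalikes at (318,201), (320,232), (427,164) and (427,229) are off the mat and the wrong colour. The bottle is at (291,239), the jar at about (347,265), and the parked arbors at (335,146) and (374,146).

```bash
python3 - <<'E'
from h import *
for n in('top','side'):
    s=dict(np.load(n+'0.npz')); P=cloud(s); im=s['image'].astype(int); Z=P[...,2]
    hsv=cv2.cvtColor(s['image'],cv2.COLOR_RGB2HSV)
    X,Y=P[...,0],P[...,1]
    print(n,'mat z',np.nanmedian(Z[212,375]) if n=='top' else '')
    # sockets tops
    m=((Z>.05)&(Z<.08)&(hsv[...,1]<70)&(X>.25)&(X<.75)&(Y<.1)&(Y>-.6)).astype(np.uint8)
    k,l,st,c=cv2.connectedComponentsWithStats(m)
    for i in range(1,k):
        if st[i,4]>15:
            q=P[l==i]; print('grey',c[i].round(1),st[i,4],q.mean(0).round(4),'zmed',np.median(q[:,2]).round(4),'ext',(q.max(0)-q.min(0)).round(3))
    # high things
    m=((Z>.09)&(Z<.18)&(X>.2)&(X<.75)&(Y>-.4)&(Y<.3)).astype(np.uint8)
    k,l,st,c=cv2.connectedComponentsWithStats(m)
    for i in range(1,k):
        if st[i,4]>15:
            q=P[l==i]; print('hi',c[i].round(1),st[i,4],q.mean(0).round(4),np.percentile(q,[1,99],axis=0).round(4).tolist())
    # handle
    m=((Z>.128)&(Z<.18)&(X>.4)&(X<.75)&(Y>-.1)&(Y<.3)&(im.max(2)<70))
    q=P[m]; print('handle',m.sum(),q.mean(0),q[q[:,2]>q[:,2].max()-.006].mean(0),q[:,2].max())
    # guard leaf
    m=((abs(Z-.12)<.005)&(X>.4)&(X<.75)&(Y>-.1)&(Y<.3)).astype(np.uint8)
    cn=max(cv2.findContours(m,0,1)[0],key=len)[:,0]
    xy=np.array([P[v,u,:2] for u,v in cn]).astype(np.float32)*1000
    r=cv2.minAreaRect(xy);print('leaf',r,cv2.boxPoints(r).round(0).tolist())
# crops
a=cv2.imread('pics/top0.png');b=cv2.imread('pics/side0.png')
c1=cv2.resize(a[120:280,270:440],(680,640),interpolation=2)[:560]
c=np.hstack([cv2.resize(a[120:280,280:440],(400,400),interpolation=2),cv2.resize(b[180:340,310:470],(400,400),interpolation=2)])
cv2.imwrite('pics/crop1.png',c)
E
```

```text
top mat z 0.005692098580482252
grey [335.  146.1] 726 [ 0.6959 -0.2203  0.0663] zmed 0.0661 ext [0.097 0.093 0.026]
grey [373.5 145.7] 700 [ 0.6956 -0.3393  0.0659] zmed 0.0658 ext [0.097 0.097 0.027]
grey [372.1 189.3] 106 [ 0.5597 -0.3309  0.0646] zmed 0.0649 ext [0.035 0.034 0.022]
grey [349.7 220.1] 146 [ 0.4666 -0.2602  0.0655] zmed 0.0657 ext [0.038 0.043 0.023]
grey [393.7 222.4] 80 [ 0.4576 -0.3932  0.0644] zmed 0.0646 ext [0.027 0.028 0.021]
grey [294.5 243.9] 24 [ 0.3975 -0.0926  0.0747] zmed 0.0764 ext [0.024 0.039 0.023]
grey [347.2 264.5] 227 [ 0.3337 -0.2487  0.0748] zmed 0.0755 ext [0.051 0.053 0.03 ]
hi [252.4 136.6] 50 [0.7231 0.0304 0.0927] [[0.6913, 0.018, 0.09], [0.7483, 0.0457, 0.0963]]
hi [335.4 143.9] 16 [ 0.6962 -0.2205  0.0942] [[0.691, -0.2281, 0.0901], [0.7018, -0.2107, 0.0996]]
hi [249.5 180.8] 4212 [0.5831 0.0349 0.1215] [[0.4881, -0.0588, 0.1034], [0.68, 0.1302, 0.1345]]
hi [290.4 238.2] 103 [ 0.4132 -0.0826  0.1093] [[0.3968, -0.0955, 0.09], [0.4295, -0.0657, 0.127]]
handle 36 [ 0.51796405 -0.01199909  0.15911994] [ 0.51895028 -0.01203902  0.16797977] 0
[... 951 characters left out ...]
[0.6806, 0.1291, 0.1594]]
hi [351.6 135.2] 19 [0.7306 0.0307 0.0917] [[0.7186, 0.0213, 0.0901], [0.7454, 0.0436, 0.0944]]
hi [396.  192.6] 17 [ 0.6959 -0.2233  0.0934] [[0.6904, -0.23, 0.0902], [0.7036, -0.2189, 0.0967]]
hi [273.5 200.1] 163 [ 0.41   -0.0886  0.1075] [[0.3951, -0.0995, 0.0902], [0.4267, -0.0737, 0.1261]]
hi [426.  221.9] 18 [ 0.6967 -0.3425  0.0936] [[0.6911, -0.3475, 0.0904], [0.7026, -0.338, 0.097]]
handle 93 [ 0.52597825 -0.00886219  0.15113225] [ 0.51929219 -0.01331559  0.16674959] 0.17007981407399342
leaf ((584.6455688476562, 36.911766052246094), (200.94007873535156, 193.38294982910156), 86.04191589355469) [[481.0, -57.0], [674.0, -70.0], [688.0, 130.0], [495.0, 144.0]]
```

View pics/crop1.png

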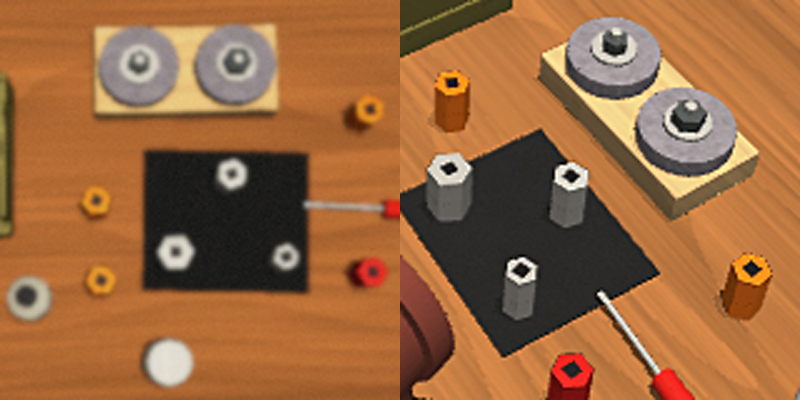

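Crop: the large socket is at top px (350,221), medium at (373,189) and small at (394,223), all bare steel on the mat, with tops measured at z≈0.064 (0.004+0.060, as expected). One more measurement will give the socket yaws, parked nut widths and the height of the puck beside the guard's path.

```bash
cat >> h.py <<'E'
def hexfit(s,c,z,thr,dark=False,half=.03,up=6):
    """rectified patch at plane z around c (1 px = .5mm), mask, -> centre, width, yaw of flats mod 60"""
    n=int(half*2/.0005); g=(np.arange(n)-n/2)*.0005
    xx,yy=np.meshgrid(g+c[0],g+c[1]); p=proj(s,np.c_[xx.ravel(),yy.ravel(),np.full(n*n,z)]).astype(np.float32)
    im=cv2.remap(cv2.cvtColor(s['image'],cv2.COLOR_RGB2GRAY),p[:,0].reshape(n,n),p[:,1].reshape(n,n),cv2.INTER_CUBIC)
    m=((im<thr) if dark else (im>thr)).astype(np.uint8)
    cs=cv2.findContours(m,0,1)[0]; k=max(cs,key=cv2.contourArea); h=cv2.convexHull(k)
    mask=np.zeros_like(m); cv2.drawContours(mask,[h],-1,1,-1); M=cv2.moments(h)
    x0,y0=M['m10']/M['m00'],M['m01']/M['m00']
    v,u=np.nonzero(mask); w=(u-x0)+1j*(v-y0); a6=(w**6).sum()
    yaw=(np.degrees(np.angle(a6))/6+30)%60   # corners at angle(a6)/6
    A=M['m00']*.25; return np.array([c[0]+g[0]+x0*.0005,c[1]+g[0]+y0*.0005]).round(4), round(np.sqrt(A/.866),1),round(yaw,1),round(abs(a6)/(abs(w)**6).sum(),3),im
E
python3 - <<'E'
from h import *
S={n:dict(np.load(n+'0.npz')) for n in('top','side')}
for nm,c in dict(L=(.465,-.2625),M=(.558,-.333),S=(.456,-.395)).items():
    for n,s in S.items():
        for t in(120,150): print(nm,n,t,*hexfit(s,c,.064,t)[:4])
for nm,c in dict(left=(.696,-.222),right=(.696,-.341)).items():
    for n,s in S.items():
        for t in (90,120): 
            r=hexfit(s,c,.0825,t,True,.02); print(nm,n,t,*r[:4])
s=S['top'];P=cloud(s)
for u,v in((182,205),(155,240),(347,265),(220,149)): print(u,v,P[v,u].round(3))
a=[cv2.resize(hexfit(S[n],c,.0825,90,True,.03)[4],(390,290)) for n in S for c in((.696,-.222),(.696,-.341))]
cv2.imwrite('pics/nuts.png',np.vstack([np.hstack(a[:2]),np.hstack(a[2:])]))
E
```

```text
L top 120 [ 0.4657 -0.2607] 39.6 1.0 0.132
L top 150 [ 0.4657 -0.2607] 37.4 1.3 0.137
L side 120 [ 0.4649 -0.254 ] 53.2 0.6 0.259
L side 150 [ 0.4664 -0.2605] 38.3 2.1 0.182
M top 120 [ 0.5604 -0.3319] 33.9 19.8 0.095
M top 150 [ 0.5604 -0.332 ] 31.5 19.4 0.101
M side 120 [ 0.5692 -0.3334] 48.8 30.3 0.261
M side 150 [ 0.5608 -0.3324] 31.9 19.8 0.156
S top 120 [ 0.458  -0.3942] 28.2 14.4 0.084
S top 150 [ 0.4579 -0.3942] 25.5 15.5 0.086
S side 120 [ 0.4577 -0.3952] 27.1 17.8 0.176
S side 150 [ 0.4578 -0.395 ] 26.1 18.1 0.184
left top 90 [ 0.6905 -0.2186] 11.3 51.1 0.109
left top 120 [ 0.6928 -0.219 ] 18.3 10.6 0.126
left side 90 [ 0.6901 -0.2281] 25.7 37.2 0.242
left side 120 [ 0.6929 -0.2264] 29.9 44.9 0.098
right top 90 [ 0.6919 -0.3369] 20.1 0.2 0.174
right top 120 [ 0.6958 -0.3393] 28.7 54.0 0.135
right side 90 [ 0.6937 -0.3449] 34.2 10.1 0.105
right side 120 [ 0.6944 -0.3441] 35.7 7.8 0.164
182 205 [0.526 0.259 0.028]
155 240 [0.418 0.338 0.033]
347 265 [ 0.332 -0.248  0.078]
220 149 [0.677 0.12  0.131]
```

View pics/nuts.png

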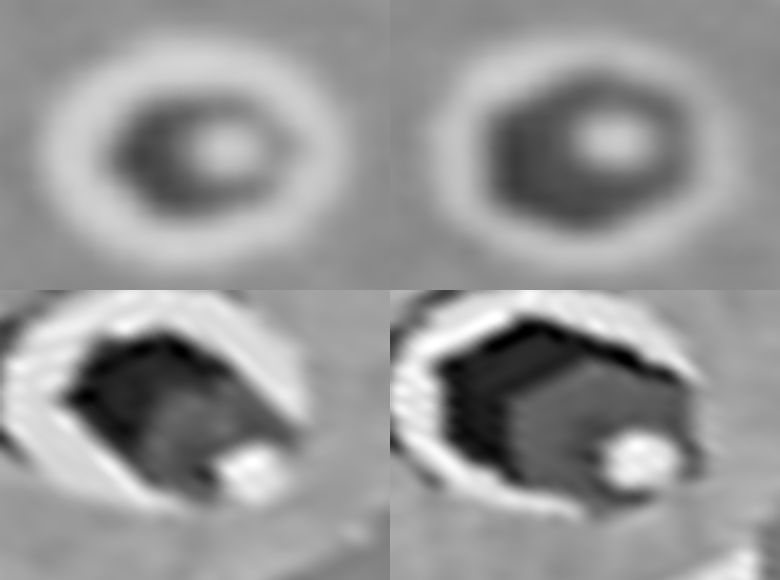

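Parked nuts: the right one is clearly large (about 30 mm), the left one smaller. Next is the guard: handle at (0.519,-0.013), hinge at about (0.680,0.1215). The distance between them is 0.209 m, as stated. The puck is only 28 mm high, below the skirt.

```bash
python3 -m jog '[0,20,35,40,0, 0,358,616,40,0, 0,358,616,40,0, 0,358,616,40,0,0,358,616,40,0,0,358,616,40,0,0,358,616,40,0,0,358,616,40,0,0,358,616,40,0,0,358,616,40,0,0,358,616,40,0,0,358,616,40,0,0,358,616,40,0,0,358,616,40,0,0,358,616,40,0,0,358,616,40,0,0,358,616,40,0,0,358,616,40,0,0,358,616,40,0,0,358,616,40,0]' 10; python3 -m jog '[0,0,0,0,0,0,0,0,0,0]'
```

```text
t: 1.77
tool_pos: [0.519, -0.0131, 0.2292]
eef_rot: [0.001, 0.791, -0.612, -0.001]
ft_force: [-0.7, -0.6, 0.3]
finger_gap: 0.0929
t: 1.93
tool_pos: [0.5185, -0.016, 0.2296]
eef_rot: [0.001, 0.789, -0.615, -0.0]
ft_force: [1.1, -0.2, 0.1]
finger_gap: 0.0929
```

```bash
python3 -m jog '[0,0,2,-40,0,0,0,2,-70,0,0,0,2,-86,0,0,0,2,-86,0,0.9,0,2,-86,0,0.9,0,2,-86,0,0.9,0,2,-86,0,0.9,0,2,-86,0,0.9,0,2,-86,0,0.9,0,2,-86,0,0.9,0,2,-86,0,0.9,0,2,-86,0]' 15
python3 - <<'E'
import numpy as np
h=np.array([680,121.5]);p=np.array([519,-13]);d=p-h
for a in range(0,100,10):
    t=np.radians(-a);print(a,(h+[d[0]*np.cos(t)-d[1]*np.sin(t),d[0]*np.sin(t)+d[1]*np.cos(t)]-p).round())
E
```

```text
t: 2.93
tool_pos: [0.5194, -0.0116, 0.144]
eef_rot: [-0.0, 0.79, -0.613, 0.0]
ft_force: [-0.4, 0.1, 1.1]
finger_gap: 0.0447
0 [0. 0.]
10 [-21.  30.]
20 [-36.  63.]
30 [-46.  99.]
40 [-49. 135.]
50 [-46. 171.]
60 [-36. 207.]
70 [-20. 240.]
80 [  1. 270.]
90 [ 26. 296.]
```

```bash
python3 -m jog '[0.9,0,0,0,0,0.9,0,0,0,0,0.9,0,0,0,0,0.9,0,0,0,0,0.9,0,0,0,0,0.9,0,0,0,0,0.9,0,0,0,0,0.9,-6,7,0,0,0.9,-12,15,0,0,0.9,-21,30,0,0]'
```

```text
t: 3.77
tool_pos: [0.4979, 0.0179, 0.1437]
eef_rot: [0.0, 0.789, -0.614, 0.0]
ft_force: [-0.0, -0.2, 0.2]
finger_gap: 0.0093
```

Gap 9 mm means the post is not between the pads, so I'll look.

```bash
python3 - <<'E'
from h import *
s=snap('side');t=snap('top')
st=robot.get_state()['tool_pos'];print(st,proj(s,st),proj(t,st))
a=cv2.resize(s['image'][80:240,200:360],(400,400),interpolation=2);b=cv2.resize(t['image'][100:260,170:330],(400,400),interpolation=2)
cv2.imwrite('pics/a1.png',np.hstack([a,b])[:,:,::-1])
E
```

```text
[0.49631872 0.02201262 0.14394983] [[281.11967865 152.20591969]] [[252.85636132 209.30063589]]
```

View pics/a1.png

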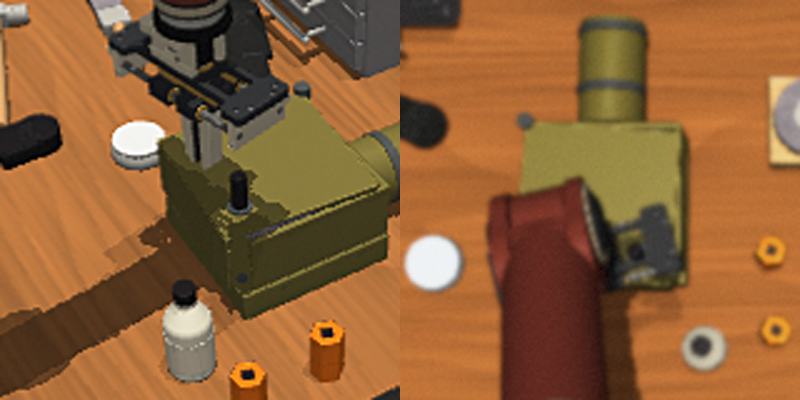

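The guard is still closed. The handle stands at side px (296,156), and the closed fingers are at about (282,145), left of it. I'll re-triangulate the handle.

```bash
python3 - <<'E'
from h import *
S={n:dict(np.load(n+'0.npz')) for n in('top','side')}
for n,s in S.items():
    g=cv2.cvtColor(s['image'],cv2.COLOR_RGB2GRAY); box=dict(top=(255,190,275,212),side=(284,143,306,172))[n]
    x0,y0,x1,y1=box; m=(g[y0:y1,x0:x1]<45).astype(np.uint8)
    print(n); print('\n'.join(''.join('#' if q else '.' for q in r) for r in m))
    P=cloud(s)
    v,u=np.nonzero(m); print(u.mean()+x0,v.mean()+y0, u.min()+x0,u.max()+x0,v.min()+y0,v.max()+y0, [onplane(s,[u.mean()+x0,v.mean()+y0],z).round(4).tolist() for z in(.145,.165)])
    ps=proj(s,[[.519,-.0127,.165],[.519,-.0127,.125]]);print(ps)
# current frame: TCP and depth of fingers
s=snap('side');P=cloud(s)
q=P[130:170,262:320].reshape(-1,3); f=q[(q[:,2]>.13)&(q[:,2]<.165)]
print(np.array2string(f[::6].round(3)))
E
```

```text
top
....................
....................
....................
....................
....................
....................
....................
....................
....................
.......####.........
.......#####........
.......######.......
.......######.......
........####........
.........##.........
....................
....................
....................
....................
....................
....................
....................
264.25925925925924 201.25925925925927 262 267 199 204 [[[0.5189, -0.0108, 0.145]], [[0.5165, -0.0132, 0.165]]]
[[264.0947554  200.36746848]
 [265.69286803 202.01170493]]
side
......................
......................
......................
......................
......................
...........#..........
.........#####........
.........#####........
........####.##.......
........#######.......
.........######.......
.........######.......
.........######.......
.........######.......
.........######.......
.........######.......
.........######.......
........#######.......
........#######.......
.........######.......
..........###.........
......................
..............#.......
......................
......................
......................
......................
#.....................
......................
295.16483516483515 156.13186813186815 284 298 148 170 [[[0.5193, -0.0123, 0.145]], [[0.5088, -0.032, 0.165]]]
[[294.81204722 150.50898709]
 [295.45731269 161.89533111]]
[[ 0.52  -0.006  0.165]
 [ 0.522 -0.013  0.162]
 [ 0.522 -0.019  0.163]
 [ 0.518 -0.019  0.162]
 [ 0.514 -0.021  0.162]
 [ 0.514 -0.016  0.154]
 [ 0.513 -0.013  0.149]
 [ 0.512 -0.008  0.142]
 [ 0.525 -0.017  0.143]
 [ 0.52  -0.02   0.144]
 [ 0.518 -0.018  0.14 ]
 [ 0.517 -0.02   0.138]
 [ 0.52  -0.019  0.133]]
```

```bash
python3 - <<'E'
from h import *
s=snap('side');P=cloud(s)
c=s['image'][90:190,220:350]
for v in range(120,162,3):
    print(v,[tuple((P[v,u]*1000).round().astype(int).tolist()) for u in range(270,296,4)])
cv2.imwrite('pics/a2.png',cv2.resize(c,(780,600),interpolation=2)[:,:,::-1])
E
```

```text
120 [(465, 4, 276), (471, -5, 279), (479, -10, 279), (489, -13, 277), (489, -33, 290), (489, -53, 303), (496, -60, 305)]
123 [(465, 5, 266), (467, -11, 276), (475, -19, 278), (486, -16, 271), (499, -12, 263), (483, -65, 305), (495, -62, 298)]
126 [(600, 299, 0), (467, -11, 267), (473, -21, 271), (480, -29, 273), (487, -35, 275), (483, -64, 296), (488, -74, 301)]
129 [(594, 288, -2), (485, 30, 222), (493, 23, 223), (494, 1, 238), (481, -45, 275), (482, -64, 288), (487, -75, 293)]
132 [(585, 271, 1), (-9223372036854775808, -9223372036854775808, -9223372036854775808), (494, 26, 210), (492, 0, 230), (506, 4, 221), (485, -57, 272), (488, -73, 282)]
135 [(515, 122, 124), (485, 32, 201), (494, 26, 201), (492, 1, 219), (503, 0, 215), (564, 94, 122), (488, -71, 271)]
138 [(509, 110, 124), (482, 27, 195), (493, 26, 191), (493, 4, 207), (504, 2, 203), (555, 79, 126), (489, -69, 260)]
141 [(505, 103, 121), (484, 34, 180), (491, 23, 184), (492, 3, 198), (502, 1, 195), (549, 69, 125), (559, 64, 124)]
144 [(498, 90, 122), (507, 84, 123), (518, 81, 120), (493, 6, 186), (535, 67, 121), (545, 61, 122), (557, 61, 116)]
147 [(494, 83, 118), (501, 72, 123), (510, 67, 123), (519, 61, 123), (531, 59, 119), (540, 53, 120), (549, 47, 119)]
150 [(492, 81, 110), (495, 63, 122), (503, 54, 125), (514, 52, 121), (525, 49, 119), (532, 40, 122), (517, -11, 167)]
153 [(494, 88, 92), (490, 53, 121), (498, 45, 123), (507, 39, 123), (516, 33, 124), (526, 28, 123), (513, -19, 164)]
156 [(494, 90, 80), (490, 55, 109), (494, 38, 119), (501, 28, 124), (511, 25, 121), (520, 18, 122), (514, -15, 150)]
159 [(491, 85, 74), (490, 57, 96), (489, 29, 118), (496, 19, 122), (505, 13, 122), (515, 11, 119), (515, -14, 138)]<stdin>:5: RuntimeWarning: invalid value encountered in cast
```

View pics/a2.png

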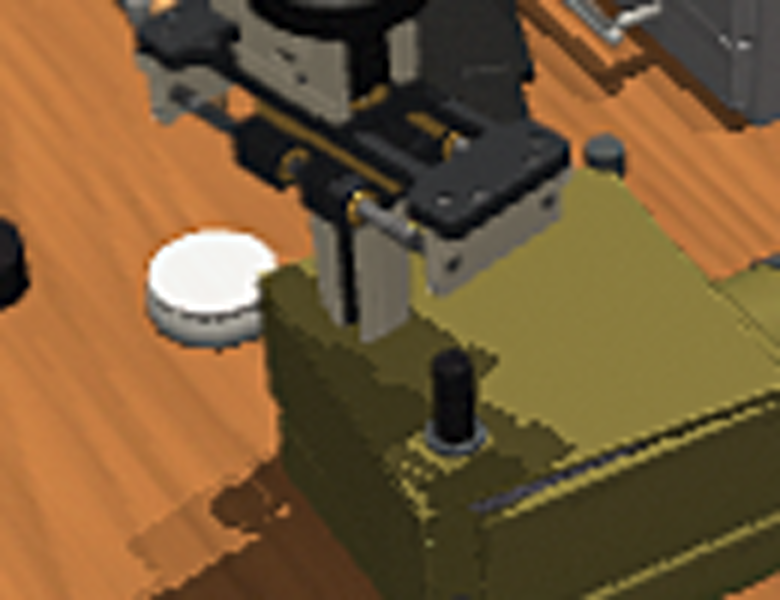

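This shows the fingertips at z≈0.18, passing above the post (top 0.165), while the reported TCP z of 0.144 implies 0.133. The reported z, or the stated finger length, is off by about 45 mm, though xy agrees. I'll use the picture heights from here, go back over the post and descend in steps while watching the force.

```bash
python3 -m jog '[0.4,0,0,15,0,0.4,10,-15,15,0,0.4,21,-31,15,0,0.4,21,-31,15,0,0.4,21,-31,10,0,0.4,21,-31,5,0,0.4,21,-31,0,0,0.4,21,-31,-10,0,0.4,21,-31,-20,0]'
python3 - <<'E'
from h import *
s=snap('side');P=cloud(s);print(robot.get_state()['tool_pos'])
c=s['image'][90:190,220:350]
cv2.imwrite('pics/a3.png',cv2.resize(c,(780,600),interpolation=2)[:,:,::-1])
E
```

```text
t: 4.72
tool_pos: [0.5189, -0.0119, 0.1229]
eef_rot: [-0.0, 0.79, -0.613, -0.0]
ft_force: [0.2, 0.3, 1.1]
finger_gap: 0.0553
[ 0.51724045 -0.01213715  0.12082652]
```

View pics/a3.png

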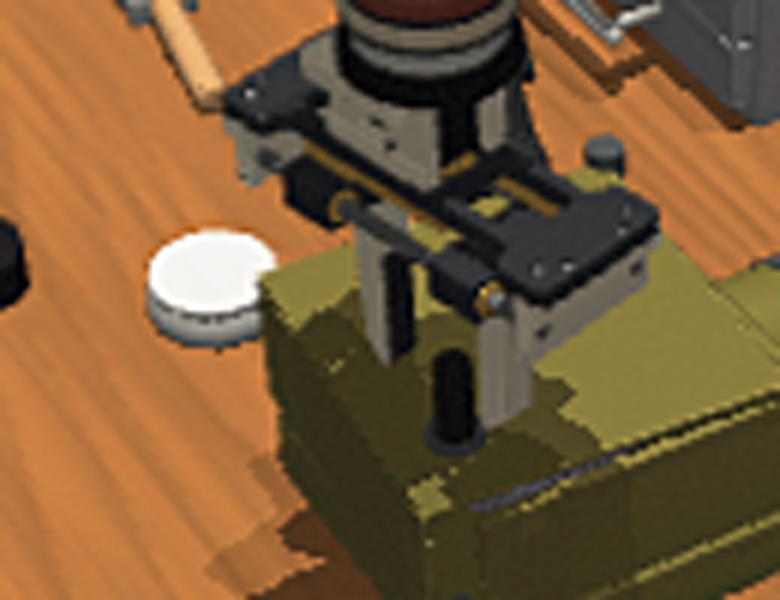

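The fingers straddle the post: tips at crop (390,355) and (500,425), post between them at (453,400). I'll lower a little more and close.

```bash
python3 -m jog '[0.4,0,0,-6,0,0.9,0,0,-12,0,0.9,0,0,-12,0,0.9,0,0,-12,0,0.9,0,0,-12,0,0.9,0,0,-12,0,0.9,0,0,-12,0,0.9,0,0,-12,0,0.9,0,0,-12,0,0.9,0,0,-12,0]' 15
```

```text
t: 5.6
tool_pos: [0.5197, -0.0125, 0.1122]
eef_rot: [-0.0, 0.79, -0.613, 0.0]
ft_force: [0.5, 0.4, 1.6]
finger_gap: 0.018
```

```bash
python3 -m jog '[0.9,-5,7,0,0,0.9,-11,15,0,0,0.9,-21,30,0,0,0.9,-29,46,0,0,0.9,-36,63,0,0,0.9,-42,81,0,0,0.9,-46,99,0,0,0.9,-48,117,0,0,0.9,-49,135,0,0,0.9,-48,153,0,0]'; python3 -m jog '[0.9,2,18,0,0,0.9,6,36,0,0,0.9,12,54,0,0,0.9,19,71,0,0,0.9,28,87,0,0,0.9,38,102,0,0,0.9,49,117,0,0,0.9,61,130,0,0,0.9,74,143,0,0,0.9,89,155,0,0,0.9,89,155,0,0]'
```

```text
t: 6.43
tool_pos: [0.4694, 0.1411, 0.1118]
eef_rot: [0.001, 0.79, -0.613, -0.0]
ft_force: [0.1, -1.4, 0.9]
finger_gap: 0.0179
t: 7.35
tool_pos: [0.5589, 0.2932, 0.1109]
eef_rot: [0.004, 0.79, -0.613, 0.0]
ft_force: [-1.4, -5.0, 3.3]
finger_gap: 0.0156
```

```bash
python3 -m jog '[0,0,0,0,0,0,0,0,0,0,0,0,0,0,0,0,0,0,0,0,0,0,0,40,0,0,0,0,80,0,0,0,-40,120,0,0,0,-625,120,0,0,0,-625,120,0,0,0,-625,120,0,0,0,-625,120,0,0,0,-625,120,0,0,0,-625,120,0,0,0,-625,120,0,0,0,-625,120,0,0,0,-625,120,0,0,0,-625,120,0,0,0,-625,120,0,0,0,-625,120,0,0,0,-625,120,0,0,0,-625,120,0]'; python3 -m jog '[0,0,0,0,0,0,0,0,0,0,0,0,0,0,0]'
cat > n.py <<'E'
from h import *
a=[]
for n,c in(('top',(180,130,310,230)),('side',(220,90,350,190))):
    s=snap(n); np.savez(n+'1.npz',**s); x0,y0,x1,y1=c
    a.append(cv2.resize(s['image'][y0:y1,x0:x1],(400,308),interpolation=2)[:,:,::-1])
cv2.imwrite('pics/n1.png',np.hstack(a)); print(robot.get_state()['qpos'])
E
python3 n.py
```

```text
t: 7.6
tool_pos: [0.5591, 0.2966, 0.1117]
eef_rot: [-0.0, 0.79, -0.613, -0.001]
ft_force: [-0.7, -0.0, 0.1]
finger_gap: 0.0309
[-0.41484394  0.67108332 -0.18095507  1.56553296  0.14004766  0.91738117
 -1.96133329]$: bad value
```

View pics/n1.png

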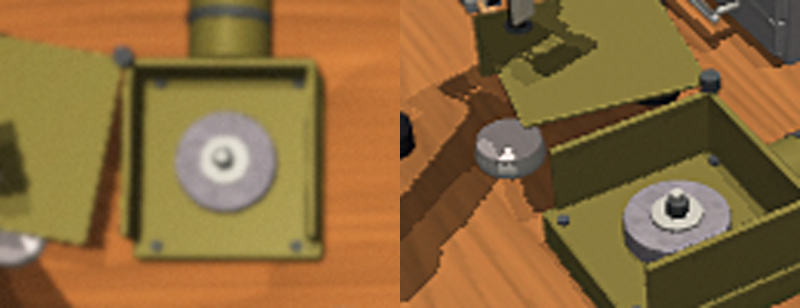

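The guard is open about 95° with the fingers still at the post (the retreat call was refused whole). The nut at side px (310,157) looks small, which fits the parked nuts being 24 and 30. I'll measure its centre and yaw, then retreat.

```bash
python3 - <<'E'
from h import *
S={n:dict(np.load(n+'1.npz')) for n in('top','side')}
for n,s in S.items():
    print(n)
    for t in(125,140,160): print(' washer',t,*hexfit(s,(.585,.037),.068,t,False,.032)[:4])
    for z in (.081,.0825):
      for t in(70,90,110): print(' nut',z,t,*hexfit(s,(.585,.037),z,t,True,.016)[:4])
# contours of dark nut in side view, subpixel outline on plane
s=S['side']; p=proj(s,[.585,.037,.084])[0]; print(p)
g=cv2.cvtColor(s['image'],cv2.COLOR_RGB2GRAY); u,v=p.round().astype(int)
print(g[v-12:v+18,u-14:u+15])
E
python3 -m jog '[0,0,0,0,0,0,0,0,0,0,0,0,0,0,0,0,0,0,0,0,0,0,0,40,0,0,0,0,80,0,0,0,-40,120,0]'
```

```text
top
 washer 125 [0.5847 0.0368] 68.2 30.0 0.0
 washer 140 [0.5849 0.0366] 68.1 15.3 0.042
 washer 160 [0.5912 0.0348] 53.5 18.0 0.108
t: 8.28
tool_pos: [0.559, 0.2742, 0.2241]
eef_rot: [-0.004, 0.793, -0.609, -0.002]
ft_force: [-0.8, 1.6, 0.4]
finger_gap: 0.0854Traceback (most recent call last):
  File "<stdin>", line 7, in <module>
  File "h.py", line 32, in hexfit
    cs=cv2.findContours(m,0,1)[0]; k=max(cs,key=cv2.contourArea); h=cv2.convexHull(k)
                                     ~~~^^^^^^^^^^^^^^^^^^^^^^^^
ValueError: max() iterable argument is empty
```

```bash
python3 -m jog '[0,0,-20,0,0,0,-100,-648,0,0,0,-100,-648,0,0,0,-100,-648,0,0,0,-100,-648,0,0,0,-100,-648,0,0,0,-100,-648,0,0,0,-100,-648,0,0,0,-100,-648,0,0,0,-100,-648,0,0,0,-100,-648,0,0,0,-100,-648,0,0,0,-100,-648,0,0,0,-100,-648,0,0,0,-100,-648,0,0,0,-100,-648,0,0,0,-100,-648,0,0,0,-100,-648,0,0,0,-100,-648,0,0]'
python3 - <<'E'
from h import *
print(robot.get_state()['tool_pos'],robot.get_state()['qpos'])
S={n:snap(n) for n in('top','side')}
for n,s in S.items():
    np.savez(n+'2.npz',**s)
    print(n,s['image'][200,320],s['image'].mean(),np.load(n+'0.npz')['image'].mean())
    p=proj(s,[.585,.037,.084])[0]; u,v=p.round().astype(int);print(p)
    g=cv2.cvtColor(s['image'],cv2.COLOR_RGB2GRAY)
    print(g[v-10:v+14,u-13:u+14])
E
```

```text
t: 9.87
tool_pos: [0.4603, -0.3815, 0.221]
eef_rot: [-0.001, 0.79, -0.613, -0.001]
ft_force: [0.0, 0.5, 0.1]
finger_gap: 0.0931
[ 0.46032217 -0.38150486  0.22096628] [ 0.70811376  0.50620642 -0.08339023  1.5349639   0.04376221  1.10325378
 -0.70535512]
top [172 112  49] 111.4455625 105.90558854166666
[250.6633833  182.13206872]
[[133 137 138 147 154 158 158 155 152 147 149 145 149 149 151 147 147 146
  144 146 148 148 150 153 152 154 150]
 [137 138 145 153 158 156 153 154 154 153 153 153 158 161 157 160 159 155
  151 152 148 147 152 152 151 154 150]
 [138 142 150 155 155 152 153 154 155 158 166 173 180 185 186 187 184 181
  174 166 156 151 150 153 153 152 153]
 [139 144 153 150 148 147 147 147 155 167 186 198 203 206 205 206 206 204
  203 188 167 156 148 150 150 149 149]
 [139 144 148 145 144 144 145 149 163 182 202 210 211 212 212 208 212 214
  213 205 186 166 151 149 147 149 150]
 [142 145 145 147 144 144 147 158 175 199 210 211 203 200 195 189 197 210
  215 216 207 184 161 152 150 147 148]
 [139 143 148 147 148 150 154 170 193 209 212 201 187 184 176 163 167 198
  216 219 215 201 
[... 4036 characters left out ...]
 229 131 150 161 165]
 [163 159 156 157 165 164 165 164  72 139 216 221 221 223 218 221 224 223
  222 225 226 231 167 131 160 160 163]
 [161 164 169 170 170 169 172 172 163  87 113 187 226 228 227 227 227 229
  233 203 163  97 102 152 166 169 170]
 [163 158 167 172 170 163 169 172 172 160 123  79  87 114 116 156 163 128
   95  83 122 165 168 163 164 168 166]
 [135 168 161 164 169 169 169 165 165 164 154 154 160 142  84 122 111 117
  143 161 161 167 169 166 166 168 172]
 [ 64 151 175 170 170 177 171 168 170 166 164 165 169 166 165 173 176 174
  165 159 159 163 167 165 170 181 146]
 [ 56  71 161 179 179 178 175 177 175 167 163 162 166 169 170 171 174 170
  160 160 160 159 163 172 182 124  48]]
```

The side view shows the nut about 8 px wide (≈17–19 mm), so it's the 19. A flat faces the camera, giving yaw ≈ 0 mod 60. I'll measure the washer centre precisely and refine the small socket.

```bash
cat > w.py <<'E'
from h import *
def washer(s,z=.068,thr=188):
    p=proj(s,[.585,.037,z])[0]; g=cv2.cvtColor(s['image'],cv2.COLOR_RGB2GRAY)
    k=8; u,v=p.round().astype(int); r=14
    c=cv2.resize(g[v-r:v+r+1,u-r:u+r+1],None,fx=k,fy=k,interpolation=cv2.INTER_CUBIC)
    m=cv2.morphologyEx((c>thr).astype(np.uint8),3,np.ones((5,5)))
    cs=max(cv2.findContours(m,0,1)[0],key=cv2.contourArea); h=cv2.convexHull(cs)[:,0]
    uv=(h+.5)/k-.5+[u-r,v-r]; P=onplane(s,uv,z)[:,:2]
    e=cv2.minEnclosingCircle(P.astype(np.float32)*1000); M=cv2.moments((P*1e4).astype(np.float32))
    return np.array([M['m10'],M['m01']])/M['m00']/10, e, np.sqrt(M['m00']/np.pi)/5
if __name__=='__main__':
    for n in('top','side'):
        s=dict(np.load(n+'2.npz'))
        for t in(182,192): print(n,t,washer(s,.068,t))
        print(hexfit(s,(.458,-.395),.064,150)[:4], hexfit(s,(.5606,-.332),.064,150)[:4])
        P=cloud(s); q=P[(abs(P[...,0]-.60)<.05)&(abs(P[...,1]-.20)<.08)&(P[...,2]>.1)&(P[...,2]<.13)];print(len(q))
    print(robot.get_state()['tool_pos'])
E
python3 w.py; python3 -m jog '[0,0,0,0,0,0,0,0,0,0]'
```

```text
top 182 (array([590.26164572,  33.74251227]), ((590.2821655273438, 33.90338134765625), 24.188692092895508), np.float64(47.03084191188783))
top 192 (array([590.23255123,  33.69330126]), ((590.3228759765625, 33.871646881103516), 23.164167404174805), np.float64(44.940577665907625))
t: 10.13
tool_pos: [0.4614, -0.38, 0.2216]
eef_rot: [-0.0, 0.791, -0.612, 0.0]
ft_force: [0.3, -1.0, 0.2]
finger_gap: 0.093Traceback (most recent call last):
  File "w.py", line 15, in <module>
    print(hexfit(s,(.458,-.395),.064,150)[:4], hexfit(s,(.5606,-.332),.064,150)[:4])
          ~~~~~~^^^^^^^^^^^^^^^^^^^^^^^^^
  File "h.py", line 32, in hexfit
    cs=cv2.findContours(m,0,1)[0]; k=max(cs,key=cv2.contourArea); h=cv2.convexHull(k)
                                     ~~~^^^^^^^^^^^^^^^^^^^^^^^^
ValueError: max() iterable argument is empty
```

```bash
python3 - <<'E'
from h import *
from w import washer
for t in(182,192): print(washer(dict(np.load('side2.npz')),.068,t))
tp=robot.get_state()['tool_pos']
for n in('top','side'):
    s=snap(n);P=cloud(s).reshape(-1,3); q=P[(np.abs(P[:,:2]-tp[:2]).max(1)<.07)&(P[:,2]>.12)]
    print(n,len(q),np.sort(q[:,2])[:40:3].round(3), q[np.argsort(q[:,2])[:30]].mean(0).round(3))
E
python3 -m jog '[0,-2,-9,-20,0.12,0,-3,-14,-40,0.24,0,-3,-14,-60,0.36,0,-3,-14,-80,0.48,0,-3,-14,-110,0.567,0,-3,-14,-110,0.567,0,-3,-14,-110,0.567]'
python3 - <<'E'
from h import *
tp=robot.get_state()['tool_pos'];print(tp)
a=[]
for n in('top','side'):
    s=snap(n); u,v=proj(s,[.458,-.395,.08])[0].round().astype(int)
    a.append(cv2.resize(s['image'][v-50:v+50,u-50:u+50],(400,400),interpolation=2)[:,:,::-1])
    P=cloud(s).reshape(-1,3); q=P[(np.abs(P[:,:2]-tp[:2]).max(1)<.07)&(P[:,2]>.07)]
    print(n,len(q),np.sort(q[:,2])[:40:3].round(3), q[np.argsort(q[:,2])[:30]].mean(0).round(3))
cv2.imwrite('pics/g1.png',np.hstack(a))
E
```

```text
(array([590.40672473,  34.94689752]), ((590.65869140625, 35.82460021972656), 25.34041404724121), np.float64(47.71953741220355))
(array([590.19693324,  34.67898215]), ((590.3535766601562, 35.55916976928711), 24.778709411621094), np.float64(46.55384538671926))
top 2976 [0.35  0.352 0.353 0.354 0.354 0.355 0.355 0.356 0.357 0.357 0.357 0.358
 0.358 0.358] [ 0.469 -0.328  0.355]
side 8825 [0.25  0.253 0.254 0.255 0.255 0.256 0.257 0.258 0.258 0.259 0.259 0.26
 0.26  0.261] [ 0.453 -0.369  0.256]
t: 10.82
tool_pos: [0.4565, -0.3952, 0.1103]
eef_rot: [-0.001, 0.93, -0.369, -0.002]
ft_force: [0.3, -0.1, 0.2]
finger_gap: 0.093
[ 0.4565438  -0.39523076  0.11033418]
top 2430 [0.227 0.238 0.239 0.241 0.242 0.244 0.244 0.245 0.245 0.246 0.246 0.247
 0.247 0.247] [ 0.442 -0.345  0.242]
side 7668 [0.071 0.143 0.144 0.145 0.146 0.148 0.149 0.15  0.15  0.151 0.152 0.153
 0.153 0.154] [ 0.45  -0.397  0.145]
```

View pics/g1.png

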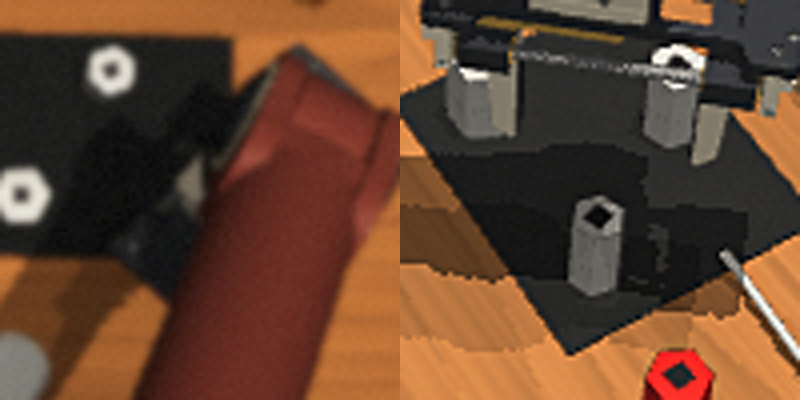

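Side crop: the fingertips at (505,135) and (710,165), measured at z≈0.143, straddle the small socket at (597,245). I'll descend about 101 mm and grip.

```bash
python3 -m jog '[0.2,0,0,-30,0,0.3,0,0,-60,0,0.3,0,0,-80,0,0.3,0,0,-90,0,0.3,0,0,-98,0,0.3,0,0,-101,0,0.3,0,0,-101,0]' 40; python3 -m jog '[0.85,0,0,0,0,0.85,0,0,0,0,0.85,0,0,0,0,0.85,0,0,0,0,0.85,0,0,0,0,0.85,0,0,0,0,0.85,0,0,0,0,0.85,0,0,0,0,0.85,0,0,0,0,0.85,0,0,0,0]'
```

```text
t: 11.5
tool_pos: [0.4581, -0.3965, 0.0111]
eef_rot: [0.0, 0.93, -0.368, 0.001]
ft_force: [1.3, 0.5, 0.1]
finger_gap: 0.0654
t: 12.33
tool_pos: [0.4575, -0.3963, 0.0105]
eef_rot: [0.0, 0.93, -0.368, 0.0]
ft_force: [0.4, -0.9, 1.2]
finger_gap: 0.0274
```

Gap 27.4 mm: the small socket (27.6) is gripped across its flats. I'll lift and carry it over the spindle.

```bash
python3 -m jog '[0.85,0,0,10,0,0.85,0,0,30,0,0.85,0,0,65,0,0.85,0,0,105,0,0.85,0,0,150,0,0.85,6,20,150,-0.05,0.85,18,59,150,-0.15,0.85,30,98,150,-0.25,0.85,42,137,150,-0.33,0.85,54,176,150,-0.33,0.85,66,215,150,-0.33,0.85,78,254,150,-0.33,0.85,90,293,150,-0.33,0.85,102,332,150,-0.33,0.85,114,371,150,-0.33,0.85,126,410,150,-0.33,0.85,132,430,150,-0.33,0.85,132,430,150,-0.33,0.85,132,430,150,-0.33]'
python3 - <<'E'
from h import *
st=robot.get_state();print(st['tool_pos'],st['finger_gap'],st['qpos'])
a=[]
for n in('top','side'):
    s=snap(n);np.savez(n+'3.npz',**s); u,v=proj(s,[.59,.034,.12])[0].round().astype(int)
    a.append(cv2.resize(s['image'][v-50:v+50,u-50:u+50],(400,400),interpolation=2)[:,:,::-1])
cv2.imwrite('pics/g2.png',np.hstack(a))
E
```

```text
t: 13.92
tool_pos: [0.5886, 0.0361, 0.1601]
eef_rot: [0.0, 0.858, -0.514, -0.001]
ft_force: [-0.5, -0.8, -2.7]
finger_gap: 0.0273
[0.58864325 0.03613189 0.16008449] 0.027341245677923003 [ 0.00298454  0.55466189 -0.16069744  1.64043917  0.10240296  0.95615207
 -1.27184814]
```

View pics/g2.png

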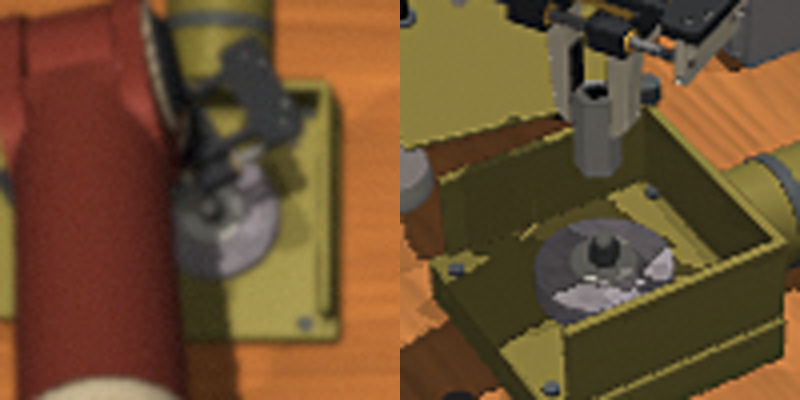

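Side crop: the socket hangs upright at (598,130) above the nut at (603,248). I'll measure its lateral offset and depth offset from the side view.

```bash
python3 - <<'E'
from h import *
s=dict(np.load('side3.npz')); P=cloud(s); g=cv2.cvtColor(s['image'],cv2.COLOR_RGB2GRAY)
u0,v0=proj(s,[.59,.034,.12])[0].round().astype(int); print(u0,v0)
# crop scale 4: socket at crop x 575-620 => u0-50+..., rows 115-175
print(g[v0-24:v0-3, u0-10:u0+9])
p=proj(s,np.array([[.5903,.0342,z] for z in(.2136,.17,.1536,.092,.084)]));print(p.round(2))
# face depth points
q=P[v0-20:v0-8,u0-4:u0+3].reshape(-1,3);print(q.mean(0).round(4),np.median(q[:,:2],0).round(4))
# nut spindle tip: bright blob
w=g[v0+5:v0+20,u0-8:u0+10];print(w)
E
```

```text
309 144
[[106 111  81  73  73  68  75  78  78  76  77  74  80 104 107 107 114  88
   91]
 [115 111  86  76  74  75  85  86  85  85  85  83  81 104 108 106 113  94
   93]
 [107 116  88  74  74  73  85  84  86  85  85  84  81 106 108 106 111  94
   93]
 [ 37 110  90  76  75  75  85  86  86  85  85  85  81 104 107 106 111  95
   96]
 [ 41  61  81  62  72  74  85  86  86  85  85  84  80 104 108 105 118  99
   89]
 [ 52  51  49  65  73  74  85  85  87  83  85  84  95 107 107 108 122  93
   59]
 [ 83 151 140  99  76  74  85  87  86  86  85  85  97 107 108 111 107  65
   53]
 [137  98  78  71  74  74  86  85  84  85  87  85  98 109 115  90  63  52
   54]
 [ 80  48  46  66  75  73  86  85  86  84  85  85  86  92  79  63  53  54
   57]
 [ 47  47  47  62  73  73  83  85  84  85  86  86  76  74  75  61  54  55
   56]
 [ 51  50  51  62  75  74  83  85  85  86  84  85  77  73  75  61  55  55
   54]
 [ 50  51  50  61  74  73  84  86  85  85  85  85  78  74  76  62  57  55
   56]
 [ 54  51  51  62  74  74  84  85  86  85  86  85  78  74  75  62  56  56
   54]
 [ 51  51  50  62  75  74  82  86  84  
[... 1160 characters left out ...]
 56 117 117  92  88  90]
 [ 64  64  85  90  94  56  32  50  78  70  51  37  37  89  91  88  90  89]
 [ 69  82  89  90  95  46  28  36  41  41  39  35  37  87  88  88  77  86]
 [ 72  88  89  89  94  44  31  32  34  33  38  32  37  87  90  90  90  70]
 [ 73  88  88  89  94  43  30  35  39  40  40  32  53  88  90  90  92  78]
 [ 75  89  88  87  92  63  34  32  37  36  35  28  86  90  88  88  91  74]
 [ 70  88  88  88  89  91  78  37  29  32  42  54  87  88  86  88  88  67]
 [ 63  80  89  87  87  86  90  76  90  93  89  90  87 119 123 127  90  64]
 [ 63  68  82  85  81  80  81  83  88  90  90  89  86 120 126 107  88  63]
 [ 69  66  70  77 160 191 196 105  81  83  87  86 111 107  82  78  84  85]]
```

The image offset (socket 1.0 px left ≈ 2.6 mm) and the TCP reading agree: correct by about (+2,-1.7) mm. Widths also confirm a 19 mm nut. I'll descend to just above the spindle end and re-read.

```bash
python3 -m jog '[0.85,2,-1.7,-15,0,0.85,2,-1.7,-35,0,0.85,2,-1.7,-50,0,0.85,2,-1.7,-56,0,0.85,2,-1.7,-56,0,0.85,2,-1.7,-56,0]'
cat > m.py <<'E'
from h import *
s=snap('side'); g=cv2.cvtColor(s['image'],cv2.COLOR_RGB2GRAY).astype(int)
st=robot.get_state(); tp=st['tool_pos']; print(tp,st['finger_gap'],st['ft_force'].round(1))
zm=tp[2]-.0065
p=proj(s,np.array([[.5903,.0342,zm+d] for d in(.06,.03,.015,0)]));print(p.round(2))
u,v=p[2].round().astype(int); print('u0',u-11,'v0',v-8); print(g[v-8:v+14:2,u-11:u+12])
q=cloud(s)[v-5:v,u-3:u+3].reshape(-1,3); print(q.mean(0).round(4)+[.0069,.012,0])
E
python3 m.py
```

```text
t: 14.52
tool_pos: [0.5914, 0.0309, 0.1047]
eef_rot: [0.0, 0.856, -0.516, 0.0]
ft_force: [-0.4, 0.3, -1.3]
finger_gap: 0.0277
[0.59205072 0.03138944 0.10525539] 0.02706618769423805 [-0.  -0.3 -1.5]
[[308.98 133.13]
 [309.23 141.63]
 [309.35 145.79]
 [309.47 149.88]]
u0 298 v0 138
[[ 55  53  53 108 114  88  77  74  76  84  87  86  86  87  65 105 109 107
  108 105  96  97  76]
 [ 57  56  53  55  72  82  62  74  74  85  87  86  86  86  80 107 109 107
  108 105  93 101 106]
 [ 56  56  57  55  55  53  71  74  76  86  86  87  85  86  83 107 109 107
  107 101 123 131  66]
 [ 56  55  57  57  55  48  60  74  74  86  87  86  85  86  85  93  92  72
  121 126 123 125 128]
 [ 52  52  53  89  74  74  72  75  74  84  86  85  86  86  86  75  73  66
  124 126 124 123 123]
 [ 75  70  72  71  70  72  71  75  74  84  87  85  86  88  86  76  74  71
   70 124 128 125 124]
 [ 73  72  69  69  68  66  68  75  73  83  88  84  85  86  86  75  74  73
   88  86  87  96 113]
 [ 69  70  64  62  62  65  66  65  70  81  87  85  86  86  88  78  87  91
   88  87  87  86  88]
 [ 64  66  64  65  65  66  77  91  81  47  85  92  94  76  42  56  87  85
   88  90  92  92  91]
 [ 66  68  68  70  83  90  90  96  46  27  39  41  40  40  35  40  87  90
   91  76  65  66  66]
 [ 68  67  61  74  89  89  89  94  44  31  35  39  40  41  30  52  88  91
   91  92  81  67  67]]
[0.5882 0.0348 0.1362]
```

```bash
python3 -m jog '[0.85,-0.5,1.3,-3,0,0.85,-0.5,1.3,-6,0,0.85,-0.5,1.3,-9,0,0.85,-0.5,1.3,-12,0,0.85,-0.5,1.3,-14,0,0.85,-0.5,1.3,-16,0,0.85,-0.5,1.3,-18,0,0.85,-0.5,1.3,-18,0]' 50; python3 m.py
```

```text
t: 15.23
tool_pos: [0.5905, 0.0324, 0.0874]
eef_rot: [0.001, 0.857, -0.515, 0.0]
ft_force: [-2.7, -1.5, 2.2]
finger_gap: 0.027
[0.59038594 0.03224411 0.08708824] 0.027555186046811068 [-1.7 -2.2  3.8]
[[309.13 138.31]
 [309.38 146.66]
 [309.5  150.74]
 [309.61 154.76]]
u0 298 v0 143
[[ 56  52  66 111 116  76  74  76  79  86  86  86  86  85  90 107 107 106
  112  94  93 110 102]
 [ 56  53  53  47  64  80  78  73  81  87  86  86  85  84  91 106 108 107
  112  92  96 121 125]
 [ 88  53  67  74  71  71  75  76  80  86  86  86  85  86  96 108 109 107
  110 114 124 124 124]
 [ 71  70  72  72  66  79  75  75  76  86  87  86  86  87  80  83  74  78
   82 102 113 125 124]
 [ 69  70  69  67  66  67  74  76  76  86  87  86  86  85  81  74  73  81
   88  86  86  88  90]
 [ 68  66  63  64  64  62  72  73  76  87  84  86  87  87  80  74  72  83
   92  91  91  90  87]
 [ 68  69  63  63  65  87  84  75  73  86  86  87  86  88  82  74  73  85
   83  67  89  91  91]
 [ 66  68  68  73  89  90  89  93  59  89  94  93  92  92  90  57  87  90
   91  93  70  64  65]
 [ 72  73  64  75  90  89  88  93  63  33  31  36  35  35  26  84  91  89
   90  92  77  67  68]
 [ 64  67  66  62  81  89  89  90  89  90  77  91  92  92  92  91  91  91
   92  79  64  61  60]
 [ 70  72  71  70  66  72  84  89  89  86  88  90  91  92  91  90  88  83
   72  61  88  93  85]]
[0.5878 0.0351 0.1182]
```

Now past the nut's top with light force; continuing down.

```bash
python3 -m jog '[0.85,0,0.5,-2,0,0.85,0,0.5,-4,0,0.85,0,0.5,-6,0,0.85,0,0.5,-8,0,0.85,0,0.5,-8,0]'; python3 -m jog '[0.85,0,0,-2,0,0.85,0,0,-4,0,0.85,0,0,-5,0,0.85,0,0,-5,0]';  python3 m.py
```

```text
t: 15.7
tool_pos: [0.5897, 0.0317, 0.0771]
eef_rot: [0.002, 0.857, -0.516, -0.001]
ft_force: [-3.1, -4.1, -0.7]
finger_gap: 0.0271
t: 16.03
tool_pos: [0.5898, 0.0316, 0.0744]
eef_rot: [0.002, 0.857, -0.516, -0.0]
ft_force: [-5.7, -5.3, 10.9]
finger_gap: 0.0273
[0.58977592 0.03164228 0.07441468] 0.027064156474610555 [-5.2 -6.1 11.3]
[[309.24 141.87]
 [309.48 150.11]
 [309.6  154.14]
 [309.71 158.1 ]]
u0 299 v0 146
[[ 47  77 107 114  77  74  75  80  86  86  86  86  85  91 108 109 107 112
   94  93  88 123 125]
 [ 69  75  69 112  82  76  74  80  86  86  86  86  85  91 107 107 108 115
   86  89 105 124 124]
 [ 71  68  69  68  63  75  76  81  86  87  86  85  86  97 108 108 108 114
   94  86  96 116 126]
 [ 68  65  60  63  64  74  75  78  85  87  85  85  87  72 108 113 100  90
   86  86  86  88  84]
 [ 66  64  64  63  66  74  74  77  84  86  87  85  86  80  74  71  75  65
   87  91  93  91  93]
 [ 66  69  70  82  91  80  74  77  87  87  87  86  86  81  74  72  82  90
   78  65  66  67  64]
 [ 64  61  74  88  91  82  75  73  85  85  86  86  86  79  75  74  83  91
   93  81  68  68  69]
 [ 69  65  70  88  90  89  85  72  84  85  87  85  87  84  77  88  91  92
   89  68  65  65  91]
 [ 68  67  64  68  84  89  90  90  90  89  87  90  89  88  90  90  92  87
   70  63  85  88  84]
 [ 69  70  72  68  66  69  79  85  86  87  90  89  90  88  87  81  71  66
   87  92  92  83 156]
 [ 72  69  67  67  64  55 133 141 140 144  76  58  62  62  61  60  64  88
   90  87 170 106  69]]
[0.5899 0.0336 0.1075]
```

Mouth ≈ 0.068 m, which is the washer height, with an 11 N reaction, so it looks seated. Now I'll trim the lateral push and try a turn each way.

```bash
python3 -m jog '[0.85,-0.8,-1,-1,0,0.85,-0.8,-1,-1,0]'; python3 -c "
from h import *;print(robot.get_state()['moment'])"; python3 -m jog '[0.85,0,0,0,0.06,0.85,0,0,0,0.12,0.85,0,0,0,0.18,0.85,0,0,0,0.18]'; python3 -c "
from h import *;print(robot.get_state()['moment'])"; python3 -m jog '[0.85,0,0,0,-0.1,0.85,0,0,0,-0.2,0.85,0,0,0,-0.3,0.85,0,0,0,-0.34,0.85,0,0,0,-0.34]'; python3 -c "
from h import *;print(robot.get_state()['moment'])"
```

```text
t: 16.25
tool_pos: [0.5898, 0.0316, 0.0744]
eef_rot: [0.001, 0.857, -0.516, 0.0]
ft_force: [-5.2, -4.5, 14.7]
finger_gap: 0.0268
[-1.05988297  1.5792297   0.01744966]
t: 16.58
tool_pos: [0.5903, 0.0321, 0.0744]
eef_rot: [0.0, 0.9, -0.436, 0.001]
ft_force: [-4.3, -3.8, 13.4]
finger_gap: 0.027
[-0.95235452  1.3304173   0.10581662]
t: 17.0
tool_pos: [0.5898, 0.0315, 0.0744]
eef_rot: [0.001, 0.813, -0.582, 0.001]
ft_force: [-6.0, -4.4, 15.4]
finger_gap: 0.027
[-1.14355613  1.55696237  0.3371898 ]
```

```bash
python3 -m jog '[0.85,0,0,0,-0.05,0.85,0,0,0,-0.09,0.85,0,0,0,-0.09]'; python3 -c "
from h import *;print(robot.get_state()['moment'])"; python3 -m jog '[0.85,0,0,0,0.1,0.85,0,0,0,0.2,0.85,0,0,0,0.25,0.85,0,0,0,0.25]';python3 -c "
from h import *;print(robot.get_state()['moment'])"
```

```text
t: 17.25
tool_pos: [0.5898, 0.0315, 0.0744]
eef_rot: [0.001, 0.786, -0.618, 0.001]
ft_force: [-5.6, -5.3, 14.9]
finger_gap: 0.0272
[-1.13666202  1.61390413  0.44919848]
t: 17.58
tool_pos: [0.5898, 0.0316, 0.0744]
eef_rot: [0.001, 0.857, -0.515, 0.0]
ft_force: [-5.6, -4.3, 15.3]
finger_gap: 0.0275
[-1.01768639  1.56780705  0.07976912]
```

The height is right. The negative turn met rising resistance (0.34→0.45 N·m). I'll check the positive side too, then recentre.

```bash
python3 -m jog '[0.85,0,0,0,0.1,0.85,0,0,0,0.2,0.85,0,0,0,0.25,0.85,0,0,0,0.25]'; python3 -c "
from h import *;s=robot.get_state();print(s['moment'],s['eef_rot'],s['finger_gap']);np.savez('side4.npz',**snap('side'))"; python3 -m jog '[0.85,0,0,0,-0.1,0.85,0,0,0,-0.2,0.85,0,0,0,-0.24,0.85,0,0,0,-0.24]';python3 m.py
```

```text
t: 17.92
tool_pos: [0.5901, 0.0321, 0.0744]
eef_rot: [0.0, 0.915, -0.405, 0.0]
ft_force: [-5.8, -3.5, 14.2]
finger_gap: 0.027
[-0.92893618  1.45511413  0.01428048] [ 2.82080987e-04  9.14537020e-01 -4.04501979e-01  3.28845045e-04] 0.027034847360270682
t: 18.3
tool_pos: [0.5899, 0.0315, 0.0744]
eef_rot: [0.001, 0.859, -0.512, 0.001]
ft_force: [-6.6, -5.3, 14.3]
finger_gap: 0.0275
[0.58991    0.0315523  0.07437883] 0.02719403652171503 [-5.5 -5.  14.3]
[[309.24 141.88]
 [309.48 150.12]
 [309.6  154.15]
 [309.71 158.11]]
u0 299 v0 146
[[ 48  79 108 113  79  75  75  79  85  86  87  85  84  95 108 108 108 110
   94  93  90 122 125]
 [ 69  75  69 112  68  70  75  81  86  87  86  88  88  72 105 110 107 112
   94  89 104 124 123]
 [ 72  67  70  67  65  76  75  77  85  86  86  85  87  72 105 108 108 116
   86  87  96 114 127]
 [ 68  65  61  62  64  74  75  77  87  87  86  87  86  86 111 113 101  88
   87  86  86  88  86]
 [ 65  65  63  64  66  72  75  77  86  87  86  86  87  80  72  72  76  64
   87  92  91  92  93]
 [ 68  68  69  81  92  80  74  73  86  86  87  85  86  84  74  73  80  90
   78  66  65  65  64]
 [ 66  60  75  89  91  83  76  72  85  87  85  85  85  84  72  72  83  91
   91  81  67  65  68]
 [ 68  66  71  89  89  89  86  73  85  87  86  85  87  84  76  88  90  92
   91  69  65  65  90]
 [ 68  68  65  67  84  89  89  90  90  88  87  90  89  89  91  92  91  87
   70  64  85  87  83]
 [ 67  71  71  69  65  71  82  84  88  88  89  91  88  88  85  80  72  67
   61  89  91  81 157]
 [ 71  70  68  68  64  59  51 133 141 144  75  58  59  58  59  60  63  90
   91  88 171 107  69]]
[nan nan nan]
```

```bash
q='from h import *;s=robot.get_state();print(s["moment"].round(3),np.degrees(2*np.arctan2(s["eef_rot"][2],s["eef_rot"][1])))'; python3 -m jog '[0.85,0,0,0,0.1,0.85,0,0,0,0.2,0.85,0,0,0,0.3,0.85,0,0,0,0.35,0.85,0,0,0,0.35]'; python3 -c "$q"; python3 -m jog '[0.85,0,0,0,0.05,0.85,0,0,0,0.1,0.85,0,0,0,0.1]'; python3 -c "$q"; python3 -m jog '[0.85,0,0,0,0.05,0.85,0,0,0,0.1,0.85,0,0,0,0.1]'; python3 -c "$q;np.savez('side5.npz',**snap('side'))"
```

```text
t: 18.77
tool_pos: [0.5897, 0.0318, 0.0744]
eef_rot: [0.001, 0.935, -0.354, -0.0]
ft_force: [-5.2, -3.7, 14.8]
finger_gap: 0.0269
[-1.055  1.578 -0.02 ] -41.427967013126015
t: 19.02
tool_pos: [0.5896, 0.0315, 0.0744]
eef_rot: [0.001, 0.952, -0.307, -0.0]
ft_force: [-6.4, -4.3, 15.4]
finger_gap: 0.0272
[-1.12   1.647 -0.177] -35.76305544728732
t: 19.27
tool_pos: [0.5896, 0.0315, 0.0744]
eef_rot: [0.001, 0.966, -0.26, -0.0]
ft_force: [-5.8, -4.9, 14.3]
finger_gap: 0.0273
[-1.129  1.624 -0.321] -30.113224280577903
```

Resistance on both sides: no torque between tool yaw -60° and -41°, rising beyond each end. That is about ±9.5° free, which is what a 20.6 bore on a 19 nut allows (a loose fit would turn freely). I'll settle at the middle and check with a picture.

```bash
python3 -m jog '[0.85,0,0,0,-0.1,0.85,0,0,0,-0.2,0.85,-1,-0.5,0,-0.3,0.85,-1,-0.5,-1,-0.365,0.85,-1,-0.5,-1,-0.365,0.85,-1,-0.5,-1,-0.365]'
python3 - <<'E'
from h import *
s=snap('side');t=snap('top'); st=robot.get_state(); print(st['tool_pos'],st['moment'],st['finger_gap'],st['ft_force'],st['dq'].max())
P=cloud(t); lf=P[(P[...,2]>.11)&(P[...,2]<.13)&(P[...,1]>.14)&(P[...,1]<.4)&(P[...,0]>.4)&(P[...,0]<.75)]
r=cv2.minAreaRect(lf[:,:2].astype(np.float32)*1000); print('leaf',r)
for n,q in(('L',(.466,-.2606)),('M',(.5606,-.332))): print(n,hexfit(t,q,.064,150)[:4])
a=cv2.resize(s['image'][70:220,220:400],(480,400),interpolation=2);b=cv2.resize(t['image'][100:300,150:310],(320,400),interpolation=2)
cv2.imwrite('pics/f.png',np.hstack([a,b])[:,:,::-1])
E
```

```text
t: 19.82
tool_pos: [0.5904, 0.0321, 0.0744]
eef_rot: [-0.0, 0.903, -0.43, 0.002]
ft_force: [-5.0, -3.9, 17.2]
finger_gap: 0.0271
[0.59043255 0.03206388 0.0743516 ] [-0.88551324  1.35832177 -0.10219403] 0.02739074637640412 [-4.29547243 -4.26361947 18.28547645] 0.0020146353215759463
leaf ((610.039306640625, 230.3220672607422), (185.32122802734375, 184.48495483398438), 78.87950897216797)
L (array([ 0.4658, -0.2607]), np.float64(38.0), np.float64(0.8), np.float64(0.144))
M (array([ 0.5604, -0.3319]), np.float64(32.1), np.float64(19.7), np.float64(0.117))
```

View pics/f.png

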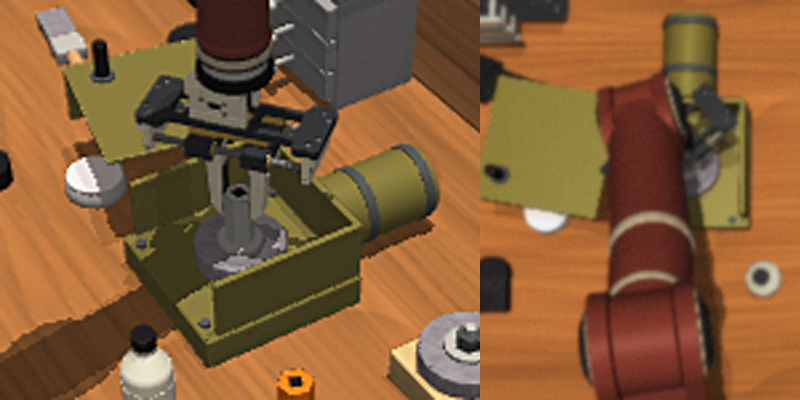

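The picture shows the socket upright and down on the washer in the gripper at (238,230), the guard wide open with its handle at (100,60), and the bottle standing. The other two sockets have not moved. Handing in.

```bash
python3 -c "
from bench import robot;print(robot.finish_job());s=robot.get_state();print(s['t'],s['tool_pos'],s['finger_gap'])"
```

```text
the job is handed in; nothing more can be done
None
the job is handed in; nothing more can be done
```

I opened the guard about 97° by its handle and handed in with the small socket pushed fully down on the nut, upright and still gripped, at about 20 s.

- **Fit:** the nut in the machine is the 19 mm one. I only tried the small socket, because the pictures already showed a 19 mm nut. It went down to the washer: its rim is at about 0.068 m, with 15–18 N pushing back. It turns about ±9.5° before torque rises on both sides, which matches a 19 mm nut in its bore.
- **Rest of the scene:** the medium and large sockets are unmoved on the mat, and the bottle stands. The arm kept clear of the rivet jar, but I did not look at it again at the end.

**What disagreed:**
- **Finger height:** the fingertips sat about 45 mm higher than the stated tool geometry gives, so my first grasp passed over the handle without touching it. After that I took heights from the pictures.
- **Refused call:** one move was refused whole and had no effect.
- **Side force:** about 6 N (4–5 N in each of x and y) remains on the seated socket.

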